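Open the filter box: press the snap tab, push the lid off

TASK

Open the filter box on the lab bench for a cartridge change: press its snap tab down all the way with the fingertips so that it stays in, then push the released lid along the track by its rib, until it is completely off its seat and lies flat on the box's parking deck. Only press and push: do not lift the lid, and leave the bottle, the beaker and the spare cartridge where they stand.

Things in the scene. Friction and masses are not known exactly. Their poses are not given: they have to be found in the camera images.
- filter_box: White filter box with a dark grey deck, fixed to the bench, 104 (x) x 240 (y) x 67 mm high, at any yaw within 0.8 rad. Origin: centre of its underside, on the bench; z up, y along its track, from the lid's seat to the parking deck. The track is open-topped, 88 mm wide between side walls 60 mm high (end walls too).
- seat (a point): Centre of the lid's seat: a ledge round the filter well, 55 mm above the bench, from y = -108 to -25 mm in the box's frame. Over the side edges of the lid reach two lips, 63 to 67 mm high and 76 mm apart, so the lid can only slide towards the box's +y.
- deck (a point): Centre of the flat parking deck, 50 mm above the bench, from y = -25 to +114 mm in the box's frame, where the end wall closes it. The lid belongs here at the end.
- snap_tab (a joint): Travel of the snap tab in m: 0 is fully up (locked), 0.012 fully pressed in, at a hard stop. It starts at 0 to 0.002. It moves straight down under about 7 N, has no return spring and stays where it is left; only past 0.010 is it surely low enough for the lid to slide over it.
- tab_top (a point): Centre of the snap tab's flat top; moves with it. The tab is a black block, 40 (box x) x 36 mm (box y), standing up through the deck right in front of the lid and blocking it, at y = -22 to +14 mm in the box's frame. Its top is 64 mm above the bench when up, 52 mm when pressed in (3 mm below the lid's underside).
- lid: Loose light grey lid, 84 (x) x 80 (y) x 6 mm, about 80 g. Origin: centre of its underside; axes as the box's. Starts on the seat, at y = -65 mm in the box. Across its middle, along x, a rib 50 mm long, 8 thick, 17 high above the plate: push its -y side. It slides over the pressed tab and drops 3 to 5 mm to the deck. It is off the seat once its origin passes y = +15 mm; the end wall stops it at +74.
- reagent_bottle: Bystander: brown glass bottle with a cap, 60 mm in diameter, 125 mm high, upright on the bench beyond the box. Origin: centre of its underside.
- beaker: Bystander: clear plastic beaker, 68 mm in diameter, 80 mm high, upright on the bench beyond the box. Origin: centre of its underside.
- spare_cartridge: Bystander: white disc-shaped filter cartridge, 54 mm in diameter, 24 mm high, lying on the bench on the robot's side of the box. Origin: centre of its underside.
Not all that is in view belongs to the job. What is shaped like the lid but blue is not meant.

How it is judged:
On the way, in this order (a step that is already met when the one before it is completed fails the run):
1. the snap tab is pressed in while the lid is still on its seat (value of joint snap_tab above 0.01 m and y of lid in the frame of filter_box below -0.055 m), for 0.1 s.
2. the lid has been pushed off its seat onto the deck (y of lid in the frame of filter_box above 0.013 m and z of lid in the frame of filter_box below 0.054 m and angle between lid's own z axis and vertical below 0.1 rad), for 0.2 s.
At the end, for the whole second after the job is handed in: The snap tab is still pressed in (over 10 of its 12 mm); the lid is at rest and flat (within 0.1 rad) on the parking deck inside the track, its origin more than 13 mm past the box's origin along +y and less than 54 mm above the box's underside (all of step 2 and y of lid in the frame of filter_box below 0.08 m and value of joint snap_tab above 0.01 m and z of lid in the frame of filter_box above 0.046 m and linear speed of lid below 0.02 m/s); the robot touches nothing.
It fails at once if the lid is lifted (10 mm above its seat) or tipped up (z of lid in the frame of filter_box above 0.065 m or angle between lid's own z axis and vertical above 0.35 rad).
It fails at once if the reagent bottle is moved by more than 25 mm or tipped (distance of reagent_bottle from where it was at the start of the episode above 0.025 m or angle between reagent_bottle's own z axis and vertical above 0.4 rad).
It fails at once if the beaker is moved by more than 25 mm or tipped (distance of beaker from where it was at the start of the episode above 0.025 m or angle between beaker's own z axis and vertical above 0.4 rad).
It fails at once if the spare cartridge is moved by more than 25 mm or tipped (distance of spare_cartridge from where it was at the start of the episode above 0.025 m or angle between spare_cartridge's own z axis and vertical above 0.4 rad).
It also fails if it takes over 38 s, if anything falls off the work surface, if the arm or the gripper's body presses on something with over 40 N, if the wrist force passes 120 N, or if a joint passes its speed limit or range.

ROBOT

A 6-joint arm with a two-finger parallel gripper is mounted at the origin on the work surface. World frame = base frame: x ahead of the robot, y to its left, z up, the work surface at z = 0. Lengths are in m, angles in rad, forces in N, time in s.
With the tool pointing down it reaches from about 0.3 to 0.775 m from the base axis. Payload 14.6 kg.
Tool frame: the origin (TCP) lies midway between the tips of the shut fingers; the grasp point (between the pads) lies grasp_offset behind it (grasp_offset is the distance from the TCP to the grasp point, in m); z points along the fingers, y is the direction in which the jaws open and shut (so a half turn about z gives the same grasp; the last joint's range is limited). The gripper opens to 85 mm and grips with 20 to 120 N. Pads are 22 mm wide; open, the fingers measure 114 mm over their backs; the gripper's body (76 mm by 85 mm) begins 54 mm behind the grasp point. The pads swing forward as they close: fully open they stand 13 mm farther back than shut.
Start: joints at [-1.373, 0.3, 1.521, -0, 1.321, -0.067], TCP at [0.144, -0.531, 0.231] pointing down, gripper open.
Joint ranges: [-3.03, 3.03], [-0.79, 2.21], [0.23, 2.52], [-1.04, 4.18], [0, 3.07], [-2.55, 2.55]. Speed limits (rad/s): [2.22, 2.22, 2.57, 3.14, 3.14, 3.14].

INTERFACE

Orientations are given as a rotation vector (axis times angle).
In Python, from rig import observe, get_image, calibration, finish_job, grasp_offset gives the robot as it stands. The module is installed in compiled form; this text tells all that it offers.
- The arm moves only by the tool move_arm, never from a script. Its argument "commands" is text: rows parted by semicolons, each of 5 numbers parted by spaces: the closure, from 0 (fully open) to 1 (shut), then the shift along the tool's x, y, z in mm, then the turn about the tool's z in units of 6 degrees (1.0 is 6 degrees). A call has 1 to 20 rows; each row is the pose to reach, as a shift and turn from the pose commanded when the call began, along the tool's axes at that moment; what a row does not reach only later rows make up. A row lasts 1/12 s, in which the tool goes at most 41.7 mm and 7.16 degrees, less where a joint would pass 70% of its speed; a pose out of reach is approached as far as the arm can. A call with a gripper value outside its range is refused whole. The fingers move at their own pace and stop on an object; "force" is the grip in N (left out, the last holds). Time passes only in rows, so rows that repeat a pose let the fingers close. It gives the time, the measured TCP pose, the force and the opening at its end, in the units of the state.
- observe(): the state, without advancing time (a new reading comes with each control period).
- get_image(name): name is "side" or "top" or "wrist"; returns (picture, depth): 420x560x3 uint8, red, green, blue; 420x560 float32, m along the optical axis (not along the pixel's ray), 0 where there is no reading.
- calibration(name): a dict with "fx", "fy", "cx", "cy" (pixels), "R" (3x3) and "t" (3): a world point X has camera coordinates R X + t. Camera axes: x right, y down, z forward; pixel columns grow to the right and rows downward; lengths in m; the calibration is good to about 2 mm. A picture is of the moment at which its call begins: read the wrist's pose just before it. calibration takes no time and is no camera call; for the wrist camera it gives the pose at the moment of the call.
- finish_job(): hands the job in, once; it reports no verdict.
The state is a dict: "clock": time; "joint_pos": joint angles; "qd": joint speeds; "joint_efforts": joint torques, N m; "eef_pos": TCP position; "tcp_rot": TCP orientation; "force": force on the tool from outside, world axes, zero at the start; "wrist_torque": the same for the moment, N m; "finger_gap": opening from 0.0 (shut) to 1.0 (fully open).
Only numpy, scipy, OpenCV 4.12 (cv2) and the standard library are available. Lean on these libraries where they do the work, as an engineer would, in place of code of your own. Each camera call takes 0.05 s, during which the arm holds its last target. There are 200 camera calls.

## Working session

There is one attempt and no reset: what is moved stays moved. The work goes in short steps, Python scripts to look and compute and a tool call to move; the robot and the scene stay as the last step left them, time stands still between calls to the robot, and variables do not carry over. Pictures are saved under pics/ and viewed, about 8 in all and at most 12, crops included, and the job is handed in when it is done.

Besides the shell and the picture viewer there is one more tool, called after "Emit:" as name(argument=value, ...), one argument or row to a line, values as JSON. move_arm: Moves the arm, as the interface text tells. Its arguments: {"type":"object","properties":{"commands":{"type":"string"},"force":{"type":"number"}},"required":["commands"]}

```bash
mkdir -p pics; python3 - <<'E'
from rig import *
import cv2,numpy as np
print(observe(),grasp_offset)
for n in("side","top"):
    p,d=get_image(n);cv2.imwrite(f"pics/{n}0.png",p[...,::-1]);np.savez(f"pics/{n}0.npz",p=p,d=d);c=calibration(n);print(n,c)
E
```

```text
{'clock': 0.0, 'joint_pos': array([-1.37260479e+00,  3.00512186e-01,  1.52161813e+00,  3.37225445e-05,
        1.32070955e+00, -6.66058822e-02]), 'qd': array([ 5.46106528e-04, -7.90695593e-04,  1.25216752e-03,  1.03094266e-04,
        3.40637759e-05,  1.73951082e-03]), 'joint_efforts': array([-4.72796146e-04, -5.43498766e+01, -3.61798167e+01, -4.98202371e-05,
        4.05806699e-03,  2.15424734e-06]), 'eef_pos': array([ 0.14389515, -0.53058458,  0.23068311]), 'tcp_rot': array([-3.11286369e+00, -4.14551070e-01,  7.75680322e-05]), 'force': array([ 0.25128008, -0.55621806, -0.12330442]), 'wrist_torque': array([ 0.00578103,  0.0250338 , -0.0053279 ]), 'finger_gap': 1.0011563312270666} 0.0187
side {'fx': 501.2528520166084, 'fy': 501.2528520166084, 'cx': 280.6782992608136, 'cy': 216.14126867350618, 'R': array([[ 0.87754995, -0.47910228, -0.01915967],
       [-0.32247608, -0.56014997, -0.76304731],
       [ 0.35484541,  0.67579066, -0.6460586 ]]), 't': array([-0.51561155,  0.24439096,  0.64107577])}
top {'fx': 496.83971937418397, 'fy': 496.83971937418397, 'cx': 283.77935306430624, 'cy': 209.88625827949426, 'R': array([[ 0.02657327, -0.99964523, -0.00181104],
       [-0.97847113, -0.0256394 , -0.20478493],
       [ 0.20466584,  0.00721385, -0.97880532]]), 't': array([-0.01043503,  0.58608124,  0.79715652])}
```

View pics/top0.png

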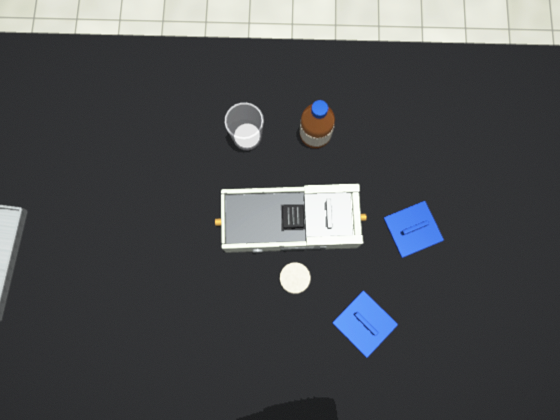

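View pics/side0.png

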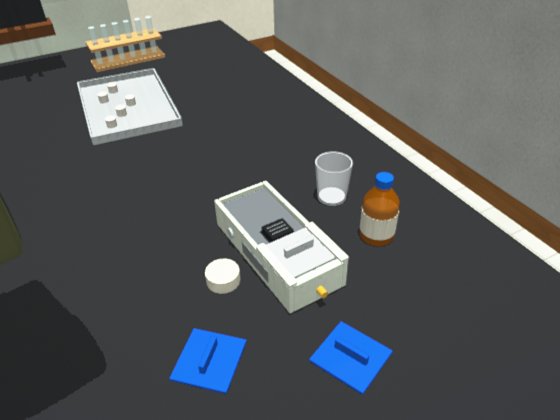

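The grey lid with its rib is in the box at about (332,213) in the top view, on the seat at the right. The tab is at (293,217) and the deck runs left, towards world +y. The blue plates at (414,229) and (365,324) are decoys and don't count. Next I'll measure the box and take one enlarged crop.

```bash
cat > h.py <<'E'
import numpy as np,cv2
from rig import *
def cloud(d,c):
    v,u=np.mgrid[:d.shape[0],:d.shape[1]]
    P=np.stack([(u-c["cx"])/c["fx"]*d,(v-c["cy"])/c["fy"]*d,d],-1)
    X=(P-c["t"])@c["R"]; X[d<=0]=np.nan
    return X
def ray(u,v,z,c):
    R=c["R"];o=-R.T@c["t"];r=R.T@np.array([(u-c["cx"])/c["fx"],(v-c["cy"])/c["fy"],1]);return o+r*(z-o[2])/r[2]
E
python3 - <<'E'
from h import *
f=np.load("pics/top0.npz");p,d=f["p"],f["d"];c=calibration("top");X=cloud(d,c)
roi=np.zeros(d.shape,bool);roi[175:262,205:375]=1
hsv=cv2.cvtColor(p,cv2.COLOR_RGB2HSV)
z=X[...,2]
def rect(m,n):
    m=m&roi;cs=cv2.findContours(m.astype(np.uint8),0,2)[0];k=max(cs,key=cv2.contourArea)
    q=np.zeros(d.shape,np.uint8);cv2.drawContours(q,[k],-1,1,-1);q=(q>0)&m&np.isfinite(z)
    (a,b),(w,h),t=cv2.minAreaRect((X[q][:,:2]*1000).astype(np.float32))
    print(n,q.sum(),"ctr",a,b,"size",w,h,t,"z",np.percentile(z[q],[5,50,95]))
rect((z>.044)&(z<.09),"box")
rect((z>.055)&(z<.09)&(hsv[...,2]>130),"rims")
rect((z>.070)&(z<.09),"rib")
rect((z>.045)&(hsv[...,2]<50),"tab")
m=(z>.045)&(hsv[...,2]<50)&roi
for n,(u,v) in dict(rib=(330,213),tab=(293,217),lid=(345,215),deck=(260,215),cart=(295,278)).items(): print(n,X[v,u],p[v,u])
o=np.hstack([cv2.resize(p[170:265,205:375],None,fx=4,fy=4,interpolation=2)]);cv2.imwrite("pics/crop1.png",o[...,::-1])
E
```

```text
box 8423 ctr 576.2950439453125 -6.406135559082031 size 105.59136199951172 239.86279296875 3.4100663661956787 z [0.04896087 0.05953627 0.06841201]
rims 4368 ctr 576.603515625 -6.3308563232421875 size 104.75682067871094 239.84115600585938 3.4946935176849365 z [0.0582946  0.06180317 0.06966998]
rib 152 ctr 580.1239624023438 -70.85713195800781 size 50.120758056640625 8.004281997680664 2.833907127380371 z [0.07470354 0.07874086 0.08086661]
tab 32 ctr 556.8805541992188 -12.577550888061523 size 1.8258018493652344 32.92377853393555 3.1531567573547363 z [0.05010033 0.05497    0.06196662]
rib [ 0.5788019  -0.07307665  0.07993417] [247 248 248]
tab [ 0.57352938 -0.01113291  0.06338274] [120 125 124]
lid [ 0.57979478 -0.10054425  0.06126031] [247 249 248]
deck [0.57808907 0.04631964 0.05045546] [170 175 178]
cart [ 0.47248934 -0.01758405  0.02393334] [246 244 235]
```

View pics/crop1.png

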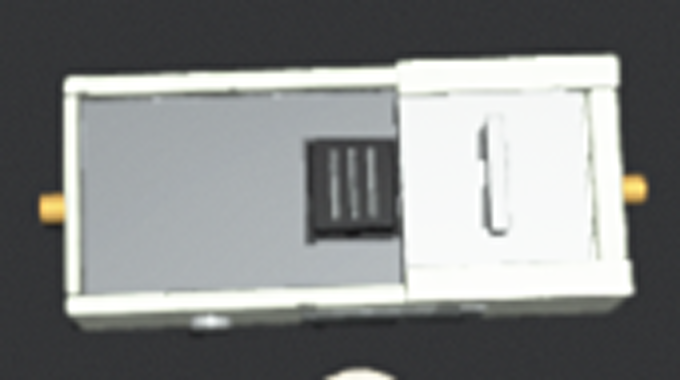

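The rib measures 50.1 x 8.0 mm with its top at about z = 0.079, and the box is 105 x 240 mm. Both match the description. The box centre is (576.4, -6.4) mm with yaw +3.4°, so +y is roughly world +y. Next I'll work out the shift to a point above the tab.

```bash
cat >> h.py <<'E'
from scipy.spatial.transform import Rotation as Ro
C=np.array([576.4,-6.4]);YAW=np.radians(3.4)
def bw(x,y,z): s,c=np.sin(YAW),np.cos(YAW);return np.array([C[0]+c*x-s*y,C[1]+s*x+c*y,z])
def shift(target,yaw=None):
    o=observe();R=Ro.from_rotvec(o["tcp_rot"]).as_matrix();e=o["eef_pos"]*1000
    s,c=np.sin(YAW),np.cos(YAW);q=e[:2]-C;print("t",o["clock"],"tcp",e.round(1),"box",[round(c*q[0]+s*q[1],1),round(-s*q[0]+c*q[1],1)],"F",o["force"].round(1),"gap",o["finger_gap"])
    y0=np.degrees(np.arctan2(R[1,0],R[0,0]));print("toolyaw",y0.round(2),"shift",(R.T@(np.array(target)-e)).round(1),"turn units",None if yaw is None else -(yaw-y0)/6)
E
python3 -c "
from h import *
shift(bw(0,-3,200),93.4)"
```

```text
t 0.1 tcp [ 143.9 -530.6  230.8] box [np.float64(-462.8), np.float64(-497.6)] F [-0.4  0.2  0.2] gap 1.0040869035597069
toolyaw 15.17 shift [ 554.  -389.8   31.2] turn units -13.037904724233185
```

Emit:
move_arm(
  commands="1 40 -28 0 -1;1 80 -56 0 -2;1 120 -84 0 -3;1 160 -112 2 -4;1 200 -140 4 -5;1 240 -168 6 -6;1 280 -196 8 -7;1 320 -225 12 -8;1 360 -253 16 -9;1 400 -281 20 -10;1 440 -309 24 -11;1 480 -338 28 -12;1 520 -366 30 -13;1 554 -390 31 -13.04;1 554 -390 31 -13.04;1 554 -390 31 -13.04;1 554 -390 31 -13.04",
  force=40,
)

```text
clock: 1.52
eef_pos: [0.5784, -0.0052, 0.1992]
tcp_rot: [-2.15, -2.289, -0.0]
force: [-1.4, -0.2, 0.1]
finger_gap: 0.001
```

```bash
python3 -c "
from h import *
shift(bw(0,-3,70),93.4)
p,d=get_image('wrist');cv2.imwrite('pics/w1.png',p[...,::-1])"
```

```text
t 1.5167 tcp [578.4  -5.2 199.2] box [np.float64(2.1), np.float64(1.0)] F [-1.4 -0.2  0.1] gap 0.0005070640933147005
toolyaw 93.59 shift [ -4.1  -2.  129.2] turn units 0.031901891459867215
```

View pics/w1.png

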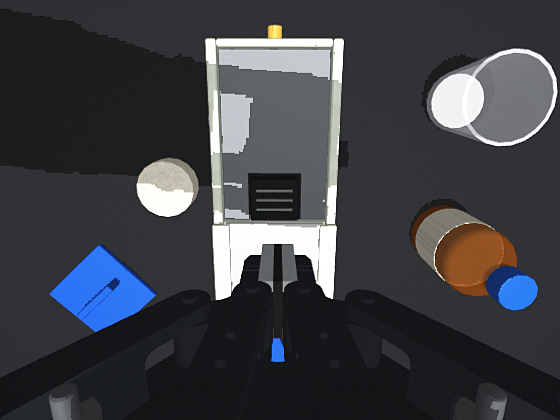

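The wrist view shows the shut fingers at (277,248) lined up with the box axis. The tab is at (274,197), the track is clear, and nothing stands near the descent. I'll go down to just above the tab.

Emit:
move_arm(
  commands="1 0 0 35 0;1 0 0 70 0;1 0 0 105 0;1 0 0 125 0;1 0 0 128 0;1 0 0 128 0;1 0 0 128 0",
)

```text
clock: 2.15
eef_pos: [0.5771, -0.0098, 0.0738]
tcp_rot: [2.154, 2.285, 0.002]
force: [-0.2, -0.5, -0.2]
finger_gap: 0.002
```

```bash
python3 -c "
from h import *
shift(bw(0,-3,52),93.4)
p,d=get_image('wrist');c=calibration('wrist');X=cloud(d,c)
import cv2
g=p.max(-1);z=X[...,2];o=observe()
m=(abs(z-.063)<.008)&(g<90)
m&=(abs(X[...,0]-.577)<.04)&(X[...,1]<.03)&(X[...,1]>-.04)
print(m.sum(),np.percentile(X[m][:,:2]*1000,[2,98],axis=0))
p2,d2=get_image('side');cv2.imwrite('pics/s1.png',np.hstack([cv2.resize(p2[170:310,200:360],None,fx=2.5,fy=3)[...,::-1],cv2.resize(p,(400,420))[...,::-1]]))"
```

```text
t 2.15 tcp [577.1  -9.8  73.8] box [np.float64(0.5), np.float64(-3.5)] F [-0.2 -0.5 -0.2] gap 0.001513754664134709
toolyaw 93.39 shift [ 0.5 -0.6 21.8] turn units -0.0011947194090093187
2904 [[556.60634359 -21.95226607]
 [595.25279288   7.22320377]]
```

View pics/s1.png

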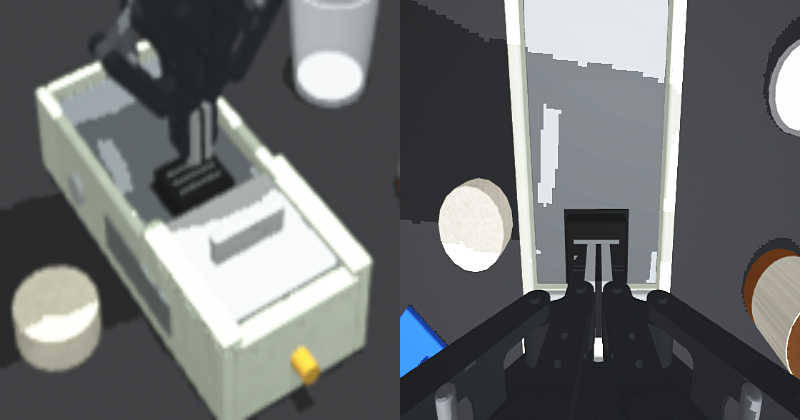

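The fingertips hang over the black tab in both views, and the tab spans x 557–595 mm, centred under them. I'll press.

Emit:
move_arm(
  commands="1 0 0 4 0;1 0 0 8 0;1 0 0 12 0;1 0 0 15 0;1 0 0 17 0;1 0 0 19 0;1 0 0 20 0;1 0 0 21 0;1 0 0 21 0;1 0 0 21 0",
)

```text
clock: 3.08
eef_pos: [0.577, -0.0095, 0.052]
tcp_rot: [2.154, 2.286, 0.001]
force: [-2.0, -0.2, 9.2]
finger_gap: -0.003
```

Emit:
move_arm(
  commands="1 0 0 1 0;1 0 0 2 0;1 0 0 3 0;1 0 0 3 0;1 0 0 3 0;1 0 0 3 0",
)

```text
clock: 3.58
eef_pos: [0.5775, -0.0095, 0.0517]
tcp_rot: [2.152, 2.285, 0.003]
force: [-15.1, 1.2, 38.7]
finger_gap: 0.002
```

The wrist force jumped to 39 N at z = 51.7 mm, so the tab is on its hard stop. I'll raise, move back behind the rib and check.

Emit:
move_arm(
  commands="1 0 0 -10 0;1 0 0 -30 0;1 0 0 -55 0;1 0 0 -57 0;1 -30 0 -57 0;1 -60 0 -57 0;1 -85 0 -57 0;1 -87 0 -57 0;1 -87 0 -57 0;1 -87 0 -57 0",
)

```text
clock: 4.42
eef_pos: [0.5815, -0.0958, 0.1048]
tcp_rot: [-2.154, -2.286, 0.0]
force: [0.0, 0.0, -0.1]
finger_gap: 0.0
```

```bash
python3 -c "
from h import *
shift(bw(0,-89,66),93.4)
p,d=get_image('wrist');c=calibration('wrist');X=cloud(d,c)
s,cc=np.sin(YAW),np.cos(YAW);Q=X[...,:2]*1000-C;by=-s*Q[...,0]+cc*Q[...,1];bx=cc*Q[...,0]+s*Q[...,1]
m=(abs(bx)<15)&(by>-18)&(by<10);print('tab z',np.nanpercentile(X[m][:,2]*1000,[5,50,95]),m.sum())
m=(abs(bx)<30)&(by>-80)&(by<-50)&(X[...,2]>.072)&(X[...,2]<.084);print('rib',m.sum(),np.percentile(by[m],[2,98]))
p2,d2=get_image('side');cv2.imwrite('pics/s2.png',np.hstack([cv2.resize(p2[170:310,200:360],None,fx=2.5,fy=3)[...,::-1],cv2.resize(p,(400,420))[...,::-1]]))"
```

```text
t 4.4167 tcp [581.5 -95.8 104.8] box [np.float64(-0.2), np.float64(-89.6)] F [ 0.   0.  -0.1] gap 7.167039796295515e-05
toolyaw 93.4 shift [ 0.6  0.2 38.8] turn units 0.00015482615771134078
tab z [50.2903011  51.49243104 52.65982153] 3176
rib 1631 [-69.0180326 -61.6308391]
```

View pics/s2.png

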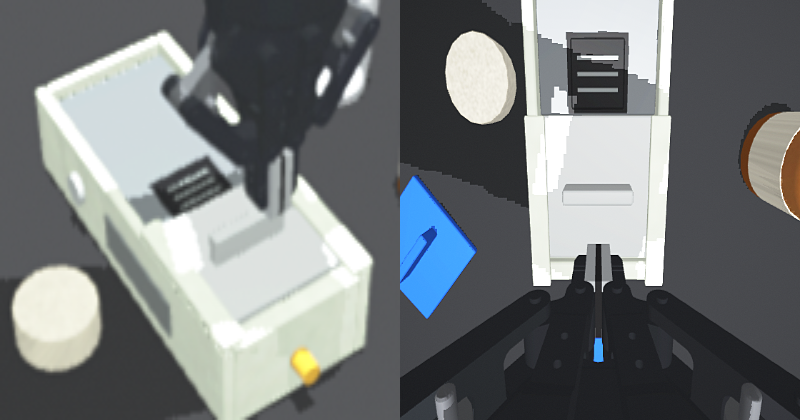

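The tab top now measures 51.5 mm, so it is pressed in, and the lid has not moved (rib at y = -69 to -61.6). The fingers are behind the rib, so I'll lower to z = 66 and push gently.

Emit:
move_arm(
  commands="1 0 0 15 0;1 0 0 30 0;1 0 0 38 0;1 0 0 39 0;1 0 0 39 0;1 4 0 39 0;1 8 0 39 0;1 12 0 39 0;1 16 0 39 0;1 20 0 39 0;1 24 0 39 0;1 28 0 39 0;1 32 0 39 0;1 36 0 39 0;1 40 0 39 0;1 44 0 39 0;1 48 0 39 0;1 52 0 39 0;1 52 0 39 0",
)

```text
clock: 6.1
eef_pos: [0.5786, -0.0436, 0.0662]
tcp_rot: [-2.154, -2.287, -0.0]
force: [0.3, 0.2, 0.2]
finger_gap: 0.002
```

```bash
cat >> h.py <<'E'
def rib():
    p,d=get_image('wrist');c=calibration('wrist');X=cloud(d,c)
    s,cc=np.sin(YAW),np.cos(YAW);Q=X[...,:2]*1000-C;by=-s*Q[...,0]+cc*Q[...,1];bx=cc*Q[...,0]+s*Q[...,1];z=X[...,2]*1000
    m=(abs(bx)<30)&(abs(by)<110)&(z>68)&(z<84)&(p.min(-1)>90);print('rib',m.sum(),np.percentile(by[m],[2,50,98]),'x',np.percentile(bx[m],[2,98]),'z',np.percentile(z[m],[50,95]))
    return p,bx,by,z
E
python3 -c "
from h import *
shift(bw(0,-35,66),93.4);rib()"
```

```text
t 6.1 tcp [578.6 -43.6  66.2] box [np.float64(-0.1), np.float64(-37.2)] F [0.3 0.2 0.2] gap 0.0021065122181892298
toolyaw 93.44 shift [2.2 0.1 0.2] turn units 0.006509830978423281
rib 3130 [-26.39051615 -20.32141077 -16.95138103] x [-24.77201755  22.25480288] z [76.80896634 78.51287274]
```

The lid is sliding: the rib face is at y = -26, exactly at the fingertips. I'll keep pushing onto the deck.

Emit:
move_arm(
  commands="1 4 0 0 0;1 8 0 0 0;1 12 0 0 0;1 16 0 0 0;1 20 0 0 0;1 24 0 0 0;1 28 0 0 0;1 32 0 0 0;1 36 0 0 0;1 40 0 0 0;1 44 0 0 0;1 48 0 0 0;1 52 0 0 0;1 56 0 0 0;1 60 0 0 0;1 64 0 0 0;1 68 0 0 0;1 72 0 0 0;1 76 0 0 0;1 76 0 0 0",
)

```text
clock: 7.82
eef_pos: [0.5741, 0.0322, 0.0663]
tcp_rot: [-2.154, -2.287, -0.0]
force: [-0.8, -0.4, -0.1]
finger_gap: 0.001
```

```bash
python3 -c "
from h import *
shift(bw(0,39,66),93.4);rib()"
```

```text
t 7.8167 tcp [574.1  32.2  66.3] box [np.float64(-0.0), np.float64(38.7)] F [-0.8 -0.4 -0.1] gap 0.0013667281563063147
toolyaw 93.44 shift [0.3 0.  0.3] turn units 0.006863043551412318
rib 2679 [49.51729962 54.55425577 58.28060744] x [-24.15580548  22.76844469] z [72.22746561 78.83863361]
```

The lid's origin is now at y of about 54 mm and the rib top is at 72 mm, so it has dropped onto the deck. I'll back off, rise and check.

Emit:
move_arm(
  commands="1 -8 0 0 0;1 -15 0 0 0;1 -15 0 -30 0;1 -15 0 -65 0;1 -30 0 -100 0;1 -60 0 -130 0;1 -90 0 -130 0;1 -90 0 -130 0;1 -90 0 -130 0;1 -90 0 -130 0",
)

```text
clock: 8.7
eef_pos: [0.5792, -0.0588, 0.1958]
tcp_rot: [-2.155, -2.285, 0.001]
force: [-0.4, 0.8, -0.9]
finger_gap: 0.0
```

```bash
python3 -c "
from h import *
shift(bw(0,39,66),93.4);p,bx,by,z=rib()
m=(abs(bx)<38)&(by>18)&(by<90)&(z<64)&(z>45);m&=abs(by-54)>8
A=np.c_[bx[m],by[m],np.ones(m.sum())];k=np.linalg.lstsq(A,z[m],rcond=None)[0];print('plate slopes',k[:2],'z mean',z[m].mean())
m=(abs(bx)<15)&(by>-18)&(by<10);print('tab z',np.nanpercentile(z[m],[5,50,95]))
for n,(u,v) in dict(cart=(295,278)).items(): print(n,cloud(get_image('top')[1],calibration('top'))[v,u])
p2,d2=get_image('side');cv2.imwrite('pics/s3.png',np.hstack([p2[:,150:450][...,::-1],cv2.resize(p,(400,420))[...,::-1]]))"
```

```text
t 8.7 tcp [579.2 -58.8 195.8] box [np.float64(-0.3), np.float64(-52.5)] F [-0.4  0.8 -0.9] gap 7.3633183992219995e-06
toolyaw 93.36 shift [ 91.4   0.4 129.8] turn units -0.007117645605570526
rib 823 [50.93976438 54.62845083 58.74994947] x [-24.75806008  23.13842908] z [72.11523505 73.35495607]
plate slopes [-0.00108754 -0.00127192] z mean 55.24367164245926
tab z [50.1734852  51.30543228 52.54254476]
cart [ 0.43543132 -0.00774832  0.54857735]
```

View pics/s3.png

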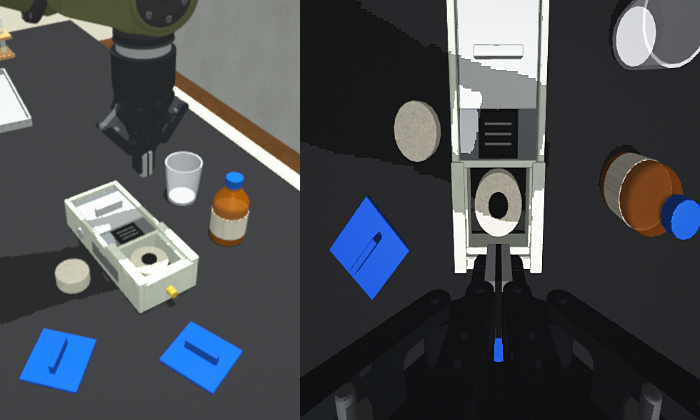

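The pictures show the lid flat on the deck, the well open with its cartridge visible, and the tab still in. The bystanders are undisturbed and the gripper is clear.

```bash
python3 -c "
from rig import *
print(finish_job())"
```

```text
the job is handed in; nothing more can be done
None
```

The filter box is open and the job is handed in at about 9 s on the clock; `finish_job` gives no verdict, so these are my own measurements.

I pressed the snap tab to its hard stop, where the fingertips were at z ≈ 51.7 mm and the wrist force rose to 39 N. Then I pushed the lid by its rib onto the parking deck with the fingers shut, and backed off clear of everything.

**Last checks:**
- **Lid:** its origin is at y ≈ +54 to 55 mm in the box. The plate top is about 55 mm high with slopes near 0.001, so it lies flat on the deck.
- **Tab:** its top is at about 51.3 mm, still pressed in.
- **Bottle, beaker and spare cartridge:** they look unmoved in the final side and wrist views. My one numeric check, the cartridge's depth in the top view, read 0.549 m high because the arm was in the way, so it is void. I did not measure the bottle or beaker numerically.

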